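Load the ramp magazine with square-tube offcuts

TASK

Three or four square-tube offcuts lie among other scrap in the grey bin. Take each one out, lay it lengthwise at the bottom of a free lane of the loading ramp and push it up the slope until it rests against the stop at the top, one tube to a lane. When all of them are up, swing the keeper bar fully across behind them; leave the other things in the bin, and do not disturb the tools on the bench.

Things in the scene. Friction and masses are not known exactly. Their poses are not given: they have to be found in the camera images.
- ramp: fixed steel loading ramp, 229 mm wide. Origin: on the bench top, under the line where the flat foot meets the slope, mid-width; x points up the ramp (away from the robot, turned up to 0.2 rad), y to its left, z up. Flat foot: x -100 to 0 mm, surface 12 mm above the bench, without guides. From x = 0 the bed slopes up at 9 degrees
- ramp_bed: the ramp's sloping bed. Origin: on its surface where the slope begins, mid-width; x up the slope, y left, z square to the bed. Guides 5 mm wide, 10 mm high at y = -112, -56, 0, 56, 112 mm, from x = 17 mm to the stop, make four lanes 51 mm wide. The top stop, a 34 mm high bar across all lanes, has its face at x = 150 mm
- keeper (a joint): keeper bar's hinge, rad: -0.35 to 0.05 = open, the bar points down the ramp beside its left edge; it turns counter-clockwise seen from above to an end stop at 1.57 = closed, across the lanes about 4 mm behind tubes that rest against the top stop. Vertical axis; stays where left (1 N moves it). Bar 12 mm wide, 14 mm high, its middle 50 mm above the bench, 256 mm long
- keeper_knob (a point): middle of the upright round knob on the keeper bar, 14 mm in diameter; the knob rises from 56 to 98 mm above the bench and this point is at 80 mm, 160 mm from the pivot axis; it moves with the bar
- hold_down (a point): middle of the fixed hold-down bar, 8 mm thick, that crosses all lanes 108 mm up the slope; its underside is 48 mm above the bed, so a tube (40 mm high) cannot be put in at the top from above but is pushed up beneath the bar
- keeper_pivot (a point): point on the keeper bar's vertical pivot axis, 80 mm above the bench, at the left edge of the ramp
- bin: shallow open grey steel bin fixed on the bench, 220 x 325 mm outside, walls 5 mm thick and 24 mm high, floor 5 mm thick. Origin: centre of its underside, x along the 220 mm side, y along the 325 mm side
- tin: round tin with lid in the bin, 69 mm diameter, 52 mm high; origin at the centre of its underside; not wanted, stays in the bin
- angle: L-shaped angle offcut in the bin, 36 x 70 mm and 36 mm high; origin at the centre of its underside; not wanted, stays in the bin
- chalk: stick of soapstone lying on the bench in front, 12 x 125 x 8 mm, long side along its y; origin at the centre of its underside; bystander
- tape: tape measure on the bench behind the work, 62 x 80 x 34 mm; origin at the centre of its underside; bystander
- marker: paint marker lying on the bench behind the bin, 16 x 132 x 16 mm, long side along its y; origin at the centre of its underside; bystander
- lane1_foot (a point): point on the flat foot's surface, 50 mm before the slope begins, in line with the rightmost lane; axes as the ramp's. A tube set down here lies wholly on the foot
- lane1_top (a point): point on the bed surface at the face of the top stop, in the middle of the rightmost lane; axes as the ramp bed's. A tube home in this lane has its centre 35 mm down the slope from here and 20 mm off the bed
- tube_1_center (a point): centre of a square steel tube offcut, 40 x 40 mm in section, 70 mm long (x is its long axis), walls 4 mm, open-ended (the inside cannot be gripped: take it across the outside), 0.2 to 0.4 kg; starts lying in the bin at any of its six places. May be absent (then no pose is given)
- lane2_foot (a point): point on the flat foot's surface, 50 mm before the slope begins, in line with the second (from the right) lane; axes as the ramp's. A tube set down here lies wholly on the foot
- lane2_top (a point): point on the bed surface at the face of the top stop, in the middle of the second (from the right) lane; axes as the ramp bed's. A tube home in this lane has its centre 35 mm down the slope from here and 20 mm off the bed
- tube_2_center (a point): centre of a square steel tube offcut, 40 x 40 mm in section, 70 mm long (x is its long axis), walls 4 mm, open-ended (the inside cannot be gripped: take it across the outside), 0.2 to 0.4 kg; starts lying in the bin at any of its six places. May be absent (then no pose is given)
- lane3_foot (a point): point on the flat foot's surface, 50 mm before the slope begins, in line with the third (from the right) lane; axes as the ramp's. A tube set down here lies wholly on the foot
- lane3_top (a point): point on the bed surface at the face of the top stop, in the middle of the third (from the right) lane; axes as the ramp bed's. A tube home in this lane has its centre 35 mm down the slope from here and 20 mm off the bed
- tube_3_center (a point): centre of a square steel tube offcut, 40 x 40 mm in section, 70 mm long (x is its long axis), walls 4 mm, open-ended (the inside cannot be gripped: take it across the outside), 0.2 to 0.4 kg; starts lying in the bin at any of its six places. May be absent (then no pose is given)
- lane4_foot (a point): point on the flat foot's surface, 50 mm before the slope begins, in line with the leftmost lane; axes as the ramp's. A tube set down here lies wholly on the foot
- lane4_top (a point): point on the bed surface at the face of the top stop, in the middle of the leftmost lane; axes as the ramp bed's. A tube home in this lane has its centre 35 mm down the slope from here and 20 mm off the bed
- tube_4_center (a point): centre of a square steel tube offcut, 40 x 40 mm in section, 70 mm long (x is its long axis), walls 4 mm, open-ended (the inside cannot be gripped: take it across the outside), 0.2 to 0.4 kg; starts lying in the bin at any of its six places. May be absent (then no pose is given)
Not all that is in view belongs to the job. What is shaped like the part that bears tube_4_center but purple is not meant.

How it is judged:
On the way, in this order (a step that is already met when the one before it is completed fails the run):
1. every tube present rests against the top stop in a lane of its own, with the keeper bar still open (under 0.9 rad) (x of tube_1_center in the frame of ramp_bed between 0.107 and 0.122 m and y of tube_1_center in the frame of ramp_bed between -0.096 and 0.096 m and z of tube_1_center in the frame of ramp_bed between 0.014 and 0.028 m and angle between the x axis of each of tube_1_center, tube_2_center, tube_3_center, tube_4_center and the x axis of ramp_bed, either way round below 0.25 rad and x of tube_2_center in the frame of ramp_bed between 0.107 and 0.122 m and y of tube_2_center in the frame of ramp_bed between -0.096 and 0.096 m and z of tube_2_center in the frame of ramp_bed between 0.014 and 0.028 m and x of tube_3_center in the frame of ramp_bed between 0.107 and 0.122 m and y of tube_3_center in the frame of ramp_bed between -0.096 and 0.096 m and z of tube_3_center in the frame of ramp_bed between 0.014 and 0.028 m and x of tube_4_center in the frame of ramp_bed between 0.107 and 0.122 m and y of tube_4_center in the frame of ramp_bed between -0.096 and 0.096 m and z of tube_4_center in the frame of ramp_bed between 0.014 and 0.028 m and value of joint keeper below 0.9 rad), for 0.2 s.
2. the keeper bar is swung fully across behind the tubes (value of joint keeper above 1.45 rad), for 0.2 s.
At the end, for the whole second after the job is handed in: Every tube present lies lengthwise (within 0.25 rad) on the ramp bed in a lane, its end within 8 mm of the top stop, at rest; the keeper bar is closed (over 1.45 rad); the tin and angle offcut are still in the bin (x of tube_1_center in the frame of ramp_bed between 0.107 and 0.122 m and y of tube_1_center in the frame of ramp_bed between -0.096 and 0.096 m and z of tube_1_center in the frame of ramp_bed between 0.014 and 0.028 m and angle between the x axis of each of tube_1_center, tube_2_center, tube_3_center, tube_4_center and the x axis of ramp_bed, either way round below 0.25 rad and x of tube_2_center in the frame of ramp_bed between 0.107 and 0.122 m and y of tube_2_center in the frame of ramp_bed between -0.096 and 0.096 m and z of tube_2_center in the frame of ramp_bed between 0.014 and 0.028 m and x of tube_3_center in the frame of ramp_bed between 0.107 and 0.122 m and y of tube_3_center in the frame of ramp_bed between -0.096 and 0.096 m and z of tube_3_center in the frame of ramp_bed between 0.014 and 0.028 m and x of tube_4_center in the frame of ramp_bed between 0.107 and 0.122 m and y of tube_4_center in the frame of ramp_bed between -0.096 and 0.096 m and z of tube_4_center in the frame of ramp_bed between 0.014 and 0.028 m and x of tin in the frame of bin between -0.11 and 0.11 m and y of tin in the frame of bin between -0.1625 and 0.1625 m and height (world z) of each of tin, angle below 0.06 m and x of angle in the frame of bin between -0.11 and 0.11 m and y of angle in the frame of bin between -0.1625 and 0.1625 m and linear speed of each of tube_1, tube_2, tube_3, tube_4 below 0.02 m/s and value of joint keeper above 1.45 rad); the robot touches nothing.
It fails at once if a tool on the bench (soapstone, tape measure or paint marker) is moved by more than 4 cm (distance of any of chalk, tape, marker from where it was at the start of the episode above 0.04 m).
Of tube_1, tube_2, tube_3, tube_4 only 3 to 4 are there at a start; the rules pass over those that are not, and their reading is None.
At some moment in a run one of tube_1, tube_2, tube_3, tube_4 may be knocked a few centimetres aside while the robot is not near it.
Once in a run the grip may slacken for a moment while it holds something.
It also fails if it takes over 210 s, if anything falls off the work surface, if the arm or the gripper's body presses on something with over 40 N, if the wrist force passes 120 N, or if a joint passes its speed limit or range.

ROBOT

A 6-joint arm with a two-finger parallel gripper is mounted at the origin on a cart in front of the work surface, level with it; the furniture and walls round the work are solid. World frame = base frame: x ahead of the robot, y to its left, z up, the work surface at z = 0. Lengths are in m, angles in rad, forces in N, time in s.
With the tool pointing down it reaches from about 0.325 to 0.775 m from the base axis. Payload 5.5 kg.
Tool frame: the origin (TCP) lies between the finger pads; the fingertips stand 8 mm ahead of it and the grasp point (between the pads) lies 11 mm behind it (tcp_to_tips is the distance from the TCP to the fingertips, in m); z points along the fingers, y is the direction in which the jaws open and shut (so a half turn about z gives the same grasp; the last joint's range is limited). The gripper opens to 88 mm and grips with 3 to 60 N. Pads are 20 mm wide; open, the fingers measure 115 mm over their backs; the gripper's body (75 mm by 178 mm) begins 61 mm behind the grasp point.
Start: joints at [-1.332, 0.091, 1.231, -0, 1.82, -0.057], TCP at [0.175, -0.574, 0.231] pointing down, gripper open.
Joint ranges: [-2.87, 2.87], [-0.86, 2.18], [0.17, 2.46], [-1.51, 4.65], [0.06, 2.69], [-2.65, 2.65]. Speed limits (rad/s): [2.57, 2.57, 3.01, 3.14, 3.14, 3.14].

INTERFACE

Orientations are given as a unit quaternion [w, x, y, z].
In Python, from bench import * gives the robot as it stands. Calls block until the motion is done:
- move_to(position, orientation): joint-space move of the TCP to a pose.
- move_l(position, speed=0.15, orientation=None): straight line of the TCP; orientation=None keeps the orientation; speed is the mean speed in m/s.
- movej(angles): joint-space move.
- gripper_open() and close(): open the fingers fully, or close them until they stop; the grip force is fixed at half the most.
- hold(seconds).
- inverse_kinematics(position, orientation): joint angles nearest the present ones, or None.
- state(): the state.
- get_image(name): name is "scene" or "top" or "wrist"; returns a dict with "frame" (400x640x3 uint8, blue, green, red), "depth" (400x640 float32, m along the optical axis (not along the pixel's ray), 0 where there is no reading), "camera_matrix" (3x3 intrinsics, pixels), "k1" (the pictures are not rectified: a ray, as slopes to the right and down, at radius r is drawn at 1 + k1 r^2 times it, then the intrinsics apply), "view" (4x4, takes a point from world to camera coordinates). Camera axes: x right, y up, looking along -z (the intrinsics and any distortion apply to the point x, -y, -z); pixel columns grow to the right and rows downward; lengths in m; the calibration is good to about 2 mm. A picture is of the moment at which its call begins.
A pose or a line that the arm cannot do raises IKError and nothing moves.
- job_done(): hands the job in, once; it reports no verdict.
The state is a dict: "time": time; "joint_pos": joint angles; "dq": joint speeds; "joint_torque": joint torques, N m; "ee_pos": TCP position; "ee_rot": TCP orientation; "ft_force": force on the tool from outside, world axes, zero at the start; "moment": the same for the moment, N m; "finger_gap": finger opening in m.
Only numpy, scipy, OpenCV 4.12 (cv2) and the standard library are available. Lean on these libraries where they do the work, as an engineer would, in place of code of your own. Each camera call takes 0.05 s, during which the arm holds its last target.

## Working session

There is one attempt and no reset: what is moved stays moved. The work goes in short steps, each a Python script; the robot and the scene stay as the last script left them, time stands still between calls to the robot, and variables do not carry over. Pictures are saved under pics/ and viewed, and the job is handed in when it is done.

```bash
ls; mkdir -p pics; cat > h.py <<'E'
from bench import *
import numpy as np, cv2
def save(img,n): cv2.imwrite('pics/'+n+'.png',img)
def points(im):
    d=im["depth"];K=np.array(im["camera_matrix"]);h,w=d.shape
    u,v=np.meshgrid(np.arange(w),np.arange(h))
    p=cv2.undistortPointsIter(np.stack([u,v],-1).reshape(-1,1,2).astype(float),K,np.array([im["k1"],0,0,0,0.]),None,None,(3,50,1e-9)).reshape(h,w,2)
    c=np.stack([p[...,0]*d,-p[...,1]*d,-d],-1)
    V=np.array(im["view"]);return (c-V[:3,3])@V[:3,:3]
def pix(im,P):
    V=np.array(im["view"]);P=np.atleast_2d(P);c=P@V[:3,:3].T+V[:3,3]
    q=np.stack([c[:,0]/-c[:,2],-c[:,1]/-c[:,2]],-1);r2=(q**2).sum(1,keepdims=True)
    q=q*(1+im["k1"]*r2);K=np.array(im["camera_matrix"]);return q@K[:2,:2].T+K[:2,2]
E
python3 - <<'E'
from h import *
for n in("scene","top"):
    im=get_image(n);save(im["frame"],n+"0");np.savez('/tmp/'+n,**{k:np.array(v) for k,v in im.items()})
    V=np.array(im["view"]);print(n,-V[:3,:3].T@V[:3,3],im["k1"],(im["depth"]==0).mean())
print(state())
E
```

```text
pics
scene [-0.19444997  0.54363875  0.83597874] 0.027154906182540704 0.0040078125
top [ 0.41819888 -0.10366842  1.20855032] 0.02507095243980044 0.00409765625
{'time': 0.1, 'joint_pos': array([-1.33168576e+00,  9.17869451e-02,  1.23172841e+00,  2.21869380e-05,
        1.81978936e+00, -5.66923519e-02]), 'dq': array([ 0.00147155, -0.00190147, -0.00425547,  0.00084935, -0.00098937,
       -0.00058412]), 'joint_torque': array([ 2.55746643e-03, -4.47856343e+01, -4.07570994e+01,  7.00478442e-02,
        2.83966237e-02, -1.06217908e-04]), 'ee_pos': array([ 0.17485798, -0.57370616,  0.22963884]), 'ee_rot': array([-8.53448524e-04,  9.89081738e-01,  1.47365471e-01, -6.72602786e-05]), 'ft_force': array([-0.11298364, -0.3958394 , -0.73913878]), 'moment': array([-0.0320985 ,  0.0407309 ,  0.04012721]), 'finger_gap': 0.0877074041745131}
```

View pics/scene0.png

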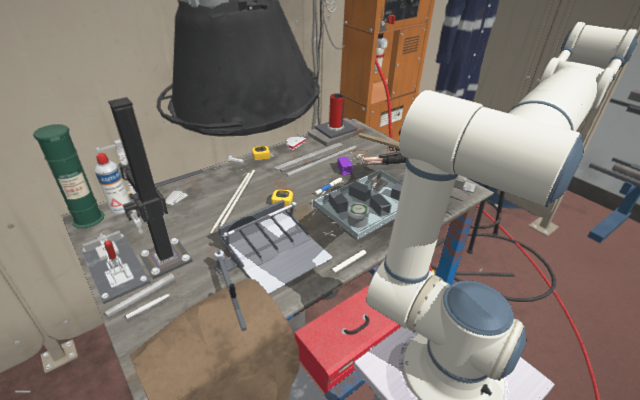

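View pics/top0.png

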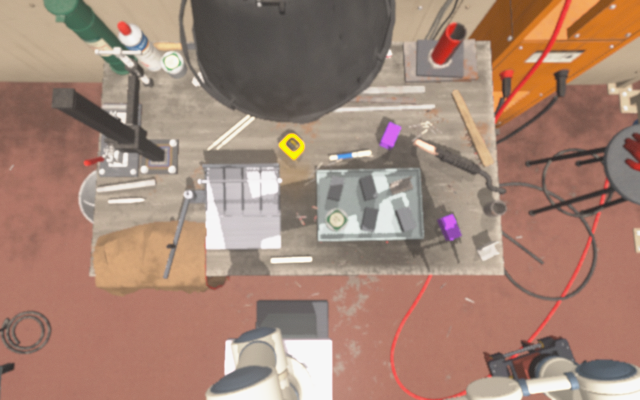

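```bash
python3 - <<'E'
from h import *
im=get_image("top");f=im["frame"]
save(cv2.resize(f[140:260,300:440],None,fx=5.5,fy=5,interpolation=cv2.INTER_CUBIC),"bin1")
save(cv2.resize(f[140:260,155:315],None,fx=5,fy=5,interpolation=cv2.INTER_CUBIC),"ramp1")
P=points(im);
z=np.clip((P[...,2]+0.01)/0.12*255,0,255).astype(np.uint8)
save(cv2.resize(cv2.applyColorMap(z[120:270,155:475],cv2.COLORMAP_JET),None,fx=2.5,fy=2.5,interpolation=cv2.INTER_NEAREST),"z1")
print(np.median(P[240:260,300:310,2]), P[200,310],P[200,300])
E
```

```text
0.0011861223151541944 [ 0.57507275 -0.09596629  0.00143519] [ 0.57576685 -0.06412459 -0.0036121 ]
```

View pics/bin1.png

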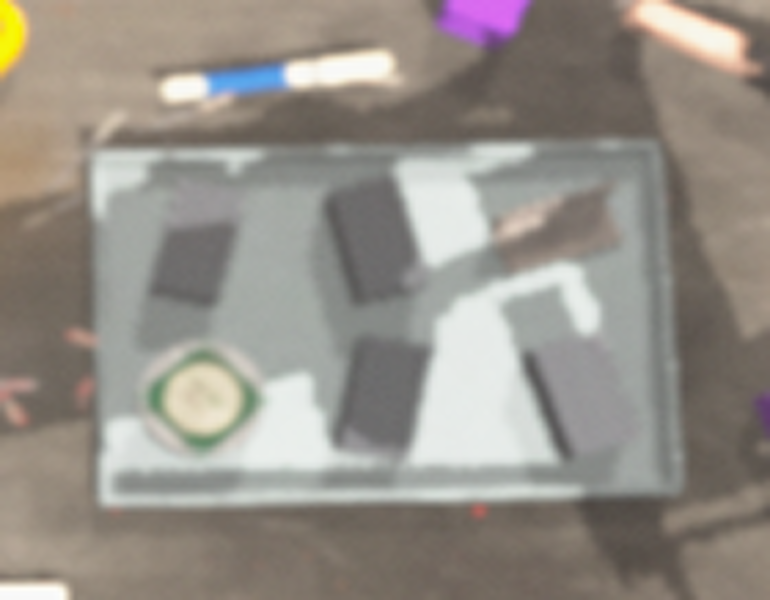

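View pics/ramp1.png

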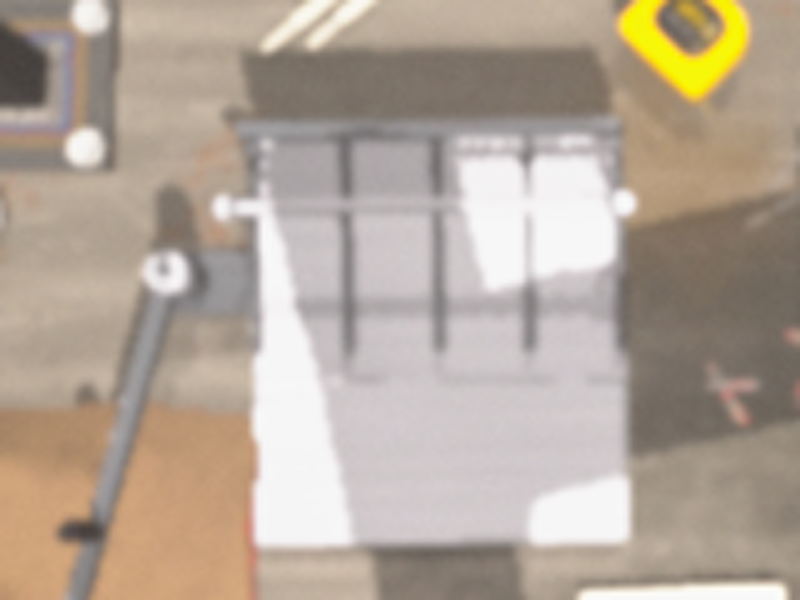

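View pics/z1.png

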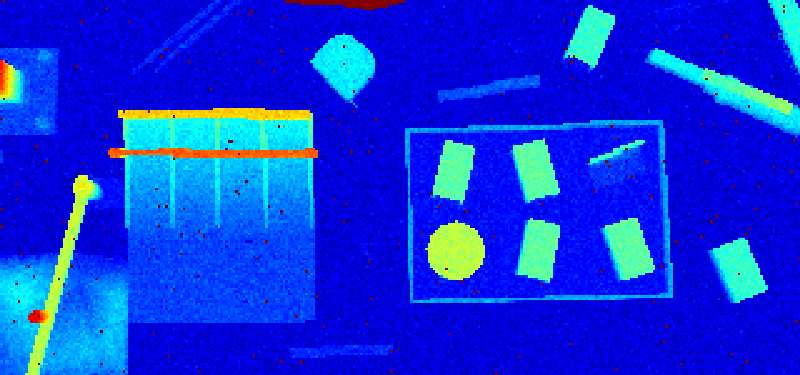

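```bash
cat >> h.py <<'E'
from scipy import ndimage
def tubes(im,zlo=0.039,zhi=0.051,zref=0.045,box=(0.40,0.70,-0.45,-0.10),P=None):
    P=points(im) if P is None else P
    m=(P[...,2]>zlo)&(P[...,2]<zhi)&(P[...,0]>box[0])&(P[...,0]<box[1])&(P[...,1]>box[2])&(P[...,1]<box[3])
    m=cv2.morphologyEx(m.astype(np.uint8),cv2.MORPH_OPEN,np.ones((3,3),np.uint8))
    l,n=ndimage.label(m);out=[]
    for i in range(1,n+1):
        q=P[l==i]
        if len(q)<60: continue
        (c,s,a)=cv2.minAreaRect((q[:,:2]*1000).astype(np.float32))
        if s[0]<s[1]: s=(s[1],s[0]);a+=90
        a=np.deg2rad((a+90)%180-90)
        v,u=np.nonzero(l==i)
        out.append(dict(c=np.array(c)/1000,mean=q[:,:2].mean(0),s=np.round(s,1),yaw=a,z=np.median(q[:,2]),px=(u.mean(),v.mean()),n=len(q)))
    return out
E
python3 - <<'E'
from h import *
im=get_image("top");P=points(im)
for t in tubes(im,0.03,0.065,P=P): print({k:np.round(v,4) for k,v in t.items()})
# ramp: hold-down bar and stop
def fit(m,name):
    q=P[m];(c,s,a)=cv2.minAreaRect((q[:,:2]*1000).astype(np.float32));print(name,np.round(c,1),np.round(s,1),a,'z',np.median(q[:,2]),len(q)); return q
R=np.zeros(P.shape[:2],bool);R[150:260,203:283]=True
z=P[...,2]
# foot region plane
q=P[215:245,212:278].reshape(-1,3);print('foot z',np.median(q[:,2]))
q=P[170:205,212:278].reshape(-1,3);A=np.c_[q[:,:2],np.ones(len(q))];
w=np.linalg.lstsq(A,q[:,2],rcond=None)[0]
for _ in range(5):
    r=q[:,2]-A@w;k=abs(r)<0.004;w=np.linalg.lstsq(A[k],q[k,2],rcond=None)[0]
print('bed plane',w,'slope deg',np.rad2deg(np.arctan(np.hypot(*w[:2]))),'dir',np.arctan2(w[1],w[0]))
B=np.zeros_like(R);B[150:175,195:290]=True
hb=fit(B&(z>0.08),'hold');np.save('/tmp/hb',hb)
st=fit(B&(z>0.066)&(z<0.08),'stop')
fit(R&(z>0.005)&(z<0.03),'lower')
K=np.zeros_like(R);K[180:275,160:203]=True
fit(K&(z>0.050)&(z<0.065),'bar')
fit(K&(z>0.085),'knob')
Bn=np.zeros_like(R);Bn[160:245,312:428]=True
fit(Bn&(z>0.018)&(z<0.03),'binwall')
E
```

```text
{'c': array([ 0.6071, -0.1766]), 'mean': array([ 0.607 , -0.1763]), 's': array([70. , 39.4]), 'yaw': np.float64(-0.2477), 'z': np.float64(0.0456), 'px': array([336.1164, 187.8014]), 'n': np.int64(292)}
{'c': array([ 0.6088, -0.2774]), 'mean': array([ 0.6081, -0.2763]), 's': array([69.7, 40.1]), 'yaw': np.float64(0.244), 'z': np.float64(0.0456), 'px': array([368.702 , 187.4305]), 'n': np.int64(302)}
{'c': array([ 0.5114, -0.3891]), 'mean': array([ 0.5112, -0.3879]), 's': array([68.6, 40.9]), 'yaw': np.float64(0.3191), 'z': np.float64(0.0457), 'px': array([406.1153, 218.9034]), 'n': np.int64(321)}
{'c': array([ 0.5102, -0.2793]), 'mean': array([ 0.5099, -0.2785]), 's': array([69.8, 40. ]), 'yaw': np.float64(-0.2072), 'z': np.float64(0.0455), 'px': array([370.0609, 219.3846]), 'n': np.int64(312)}
{'c': array([ 0.5076, -0.1774]), 'mean': array([ 0.5075, -0.1767]), 's': array([66.7, 66.3]), 'yaw': np.float64(0.0033), 'z': np.float64(0.0566), 'px': array([336.7727, 219.9187]), 'n': np.int64(418)}
foot z 0.012603477782724323
bed plane [-0.02058173 -0.05765048  0.04781038] slope deg 3.5029477201651327 dir -1.9137013641276126
hold [ 418.2 -103.7] [0. 0.] 0.0 z 1.208550321679195 10
stop [673.6 114.7] [229.2  13.3] 88.89044189453125 z 0.07067515275441616 266
lower [563.4 118. ] [347.9 251.7] 0.5358375906944275 z 0.014805310648551293 5002
bar [472.9 295.7] [ 23.5 256.3] 78.07562255859375 z 0.057390175449080316 403
knob [521.9 103.5] [417.8 200.5] 89.06137084960938 z 0.09882716664234704 51
binwall [ 560.8 -281.6] [223.4 325. ] 1.2130073308944702 z 0.024303150864474952 669
```

```bash
python3 - <<'E'
from h import *
im=get_image("top");P=points(im);z=P[...,2].copy();z[im["depth"]<=0]=-1
u,v=np.meshgrid(np.arange(640),np.arange(400))
def fit(m,name):
    m=cv2.morphologyEx(m.astype(np.uint8),cv2.MORPH_CLOSE,np.ones((2,2),np.uint8))>0
    l,n=ndimage.label(m);i=1+np.argmax(ndimage.sum(m,l,range(1,n+1)));q=P[(l==i)&(z>0)]
    (c,s,a)=cv2.minAreaRect((q[:,:2]*1000).astype(np.float32));print(name,np.round(c,1),np.round(s,1),round(a,2),'z',np.median(q[:,2]),len(q));return q
hb=fit((v>150)&(v<175)&(u>195)&(u<290)&(z>0.075),'hold')
print(np.percentile(hb[:,2],[5,50,95]))
k=fit((v>180)&(v<275)&(u>150)&(u<203)&(z>0.085),'knob')
p=fit((v>175)&(v<215)&(u>150)&(u<203)&(z>0.062),'pivot')
b=fit((v>200)&(v<275)&(u>150)&(u<203)&(z>0.050)&(z<0.063),'bar')
st=fit((v>150)&(v<170)&(u>195)&(u<290)&(z>0.064)&(z<0.078),'stop')
ang=-np.deg2rad(1.11)
th=np.polyfit(hb[:,1],hb[:,0],1);print('hold x=',th,'yaw',np.arctan(-th[0]))
th=np.polyfit(st[:,1],st[:,0],1);print('stop x=',th,np.arctan(-th[0]))
# foot front edge per column, sides per row
fr=[];L=[];Rr=[]
for c in range(212,276):
    r=[i for i in range(235,262) if z[i,c]>0.007]; fr.append(P[max(r),c])
for r in range(215,245):
    cc=[i for i in range(240,295) if z[r,i]>0.007]; Rr.append(P[r,max(cc)])
    w=[i for i in range(240,295) if 0<=z[r,i]<0.007]; 
fr=np.array(fr);Rr=np.array(Rr)
print('front',np.polyfit(fr[:,1],fr[:,0],1),np.median(fr,0)); print('right',np.polyfit(Rr[:,0],Rr[:,1],1),np.median(Rr,0))
ca=np.array([np.cos(ang),np.sin(ang)])
q=P[165:215,212:278].reshape(-1,3);q=q[q[:,2]<0.2];s=q[:,:2]@ca
for s0 in np.arange(.48,.68,.01):
    k=abs(s-s0)<.004; print(round(s0,3),np.round(np.percentile(q[k,2],[15,30]),4) if k.any() else None)
E
```

```text
hold [666.9  43.9] [2.9 0. ] 94.26 z 0.06942802321251068 2
[0.06898499 0.06942802 0.06987106]
knob [424.5 317.3] [ 8.2 34. ] 20.53 z 0.09305347402792583 26
pivot [584.8 269.3] [ 8.7 20.1] 64.13 z 0.061029381199308966 19
bar [454.9 303.4] [ 15.5 230.1] 76.54 z 0.05550129280835765 329
stop [673.2 122.1] [246.7  12.7] 89.0 z 0.06900798129094397 273
hold x= [-0.07445375  0.6701302 ] yaw 0.07431662932542604
stop x= [0.00485559 0.6709967 ] -0.004855555205254358
front [0.08255506 0.41050052] [0.42462973 0.10896072 0.01178678]
right [ 0.01094744 -0.00895892] [ 0.48132892 -0.00284798  0.0124402 ]
0.48 None
0.49 None
0.5 None
0.51 None
0.52 None
0.53 [0.0118 0.0127]
0.54 [0.0134 0.0145]
0.55 [0.0152 0.0164]
0.56 [0.0162 0.0179]
0.57 [0.0177 0.0189]
0.58 [0.0197 0.0208]
0.59 [0.021  0.0228]
0.6 [0.0229 0.0244]
0.61 [0.0242 0.0254]
0.62 [0.0272 0.0291]
0.63 [0.0303 0.0311]
0.64 [0.0296 0.0306]
0.65 [0.0309 0.0325]
0.66 [0.0321 0.0331]
0.67 [0.0352 0.0378]
0.68 None
```

```bash
python3 - <<'E'
from h import *
Ps=[]
for i in range(4):
    im=get_image("top");P=points(im);P[im["depth"]<=0]=np.nan;Ps.append(P)
P=np.nanmedian(Ps,0);np.save('/tmp/P',P);z=P[...,2]
q=P.reshape(-1,3)
m=(q[:,0]>.545)&(q[:,0]<.655)&(q[:,1]>-.02)&(q[:,1]<.25)
q=q[m]; res=q[:,2]-(0.012+np.tan(np.deg2rad(9))*(q[:,0]-.5245))
print(np.percentile(res,[5,25,50,75,90,97]))
r=q[(res>.0055)&(res<.014)]
yy=r[:,1]; 
for c in [0.0,.056,.112,.168,.224]:
    k=abs(yy-c-.001)<.009
    for _ in range(3):
        p=np.polyfit(r[k,0]-.525,yy[k],1);k=abs(yy-np.polyval(p,r[:,0]-.525))<.004
    print(c,k.sum(),p)
# side edges of foot+bed
for side,rng in (('R',range(255,295)),):
  e=[]
  for v in range(185,248):
    w=[u for u in rng if z[v,u]>0.006]; e.append(P[v,max(w)])
  e=np.array(e);e=e[e[:,0]<.53];print(side,np.polyfit(e[:,0]-.525,e[:,1],1))
e=[]
for c in range(208,280):
    w=[v for v in range(235,262) if z[v,c]>0.006]; e.append(P[max(w),c])
e=np.array(e)
p=np.polyfit(e[:,1]-.112,e[:,0],1);k=abs(e[:,0]-np.polyval(p,e[:,1]-.112))<.004
print('front',np.polyfit(e[k,1]-.112,e[k,0],1),k.sum())
m=(z>.083)&(P[...,0]>.6)&(P[...,0]<.68)&(P[...,1]>-.03)&(P[...,1]<.26)
h=P[m];print('hold',len(h),np.polyfit(h[:,1]-.112,h[:,0],1),np.median(h,0))
m=(z>.062)&(z<.078)&(P[...,0]>.655)&(P[...,0]<.69)&(P[...,1]>0)&(P[...,1]<.225)
h=P[m];print('stop',len(h),np.polyfit(h[:,1]-.112,h[:,0],1),np.median(h,0), np.percentile(h[:,0],[2,98]))
m=(z>.05)&(z<.064)&(P[...,0]>.3)&(P[...,0]<.57)&(P[...,1]>.235)&(P[...,1]<.37)
h=P[m];p=np.polyfit(h[:,0],h[:,1],1);k=abs(h[:,1]-np.polyval(p,h[:,0]))<.007;p=np.polyfit(h[k,0],h[k,1],1);print('bar',p,np.arctan(p[0]),h[k].min(0),h[k].max(0))
m=(z>.088)&(z<.11)&(P[...,0]>.35)&(P[...,0]<.6)&(P[...,1]>.2)&(P[...,1]<.4);print('knob',P[m])
m=(z>.063)&(z<.12)&(P[...,0]>.55)&(P[...,0]<.62)&(P[...,1]>.2)&(P[...,1]<.4);print('pivot',P[m])
E
```

```text
[-0.02357357 -0.00017575  0.00099616  0.00259658  0.01217967  0.05726201]
0.0 51 [ 0.01293557 -0.00036158]
0.056 66 [0.02130633 0.05525233]
0.112 66 [-0.00662092  0.1155474 ]
0.168 64 [-0.0032475   0.17071007]
0.224 67 [0.00607627 0.22537965]
R [ 0.01080399 -0.00235139]
front [0.0035331  0.42463988] 22
hold 200 [0.00271036 0.62236666] [0.62145518 0.11389599 0.08465293]
stop 270 [0.00520233 0.67272459] [0.67267391 0.09640898 0.0706362 ] [0.66689088 0.67880306]
bar [-0.23360273  0.40778748] -0.2294874041246556 [0.33773228 0.27039346 0.05005246] [0.56838654 0.33341856 0.06225619]
knob [[0.43633375 0.30931064 0.09670775]
 [0.43631992 0.30642636 0.09685078]
 [0.43641728 0.30604172 0.0901712 ]
 [0.43348168 0.31132798 0.09851654]
 [0.43346844 0.30846072 0.09862913]
 [0.43343988 0.30518146 0.0998591 ]
 [0.43347488 0.30360095 0.09646624]
 [0.43353156 0.30257785 0.09149182]
 [0.43067705 0.31453656 0.09712976]
 [0.43064507 0.3110409  0.09891742]
 [0.43064165 0.30849739 0.09816314]
 [0.43061071 0.30504235 0.09986972]
 [0.43059562 0.30211227 0.10016474]
 [0.43066923 0.30206729 0.09252673]
 [0.427
[... 200 characters left out ...]
9016496]
 [0.42501061 0.31209947 0.09534804]
 [0.42498882 0.30869084 0.09690609]
 [0.4249625  0.30501151 0.09921908]
 [0.42498074 0.30401617 0.09422672]]
pivot [[0.61835561 0.23157234 0.08426805]
 [0.61807333 0.22816715 0.0858514 ]
 [0.61794178 0.22501786 0.08658796]
 [0.61972253 0.22499071 0.07658299]
 [0.5879472  0.27382292 0.0679294 ]
 [0.58799831 0.27097724 0.06757144]
 [0.5879285  0.26786454 0.06802598]
 [0.58864198 0.26645469 0.06321695]
 [0.58499355 0.27680456 0.0675096 ]
 [0.58508133 0.27404566 0.06689313]
 [0.58530298 0.27158374 0.06536069]
 [0.58478903 0.26747456 0.06886065]
 [0.58207255 0.27394692 0.06682805]
 [0.58200142 0.27082594 0.06730598]
 [0.58241517 0.26880676 0.06440563]]
```

I count four tubes, all dark grey-purple and inside the bin, in the full top image at about (336,188), (369,187), (370,219) and (406,219). Each has a top face of about 70x40 mm at z = 0.0455, which matches the 5 mm floor plus 40 mm.

Things that could be mistaken for a tube:
- **Purple blocks outside the bin:** (390,135) and (450,228). Both rejected.
- **Angle offcut:** (401,184), a thin flange only.
- **Tin:** (337,220), round, z = 0.057.

The bin1 crop confirms this choice. The ramp origin is at about (0.524, 0.1125) with yaw near 0. I'll start with the tube at (369,187).

```bash
cat >> h.py <<'E'
RX,RY=0.524,0.1125
LY={1:RY-.084,2:RY-.028,3:RY+.028,4:RY+.084}
T9=np.deg2rad(9)
def down(psi): return [0,float(np.cos(psi/2)),float(np.sin(psi/2)),0]
def qmul(a,b):
    w,x,y,z=a;W,X,Y,Z=b
    return [w*W-x*X-y*Y-z*Z,w*X+x*W+y*Z-z*Y,w*Y-x*Z+y*W+z*X,w*Z+x*Y-y*X+z*W]
# tilt so that tool z=(sin9,0,-cos9): rotate about world y by -9deg
QT=qmul([np.cos(-T9/2),0,np.sin(-T9/2),0],down(0))
def pick(c,yaw,off=0.0):
    """off: shift of gripper along jaw line toward +y"""
    ac=np.array([-np.sin(yaw),np.cos(yaw)]); g=np.array(c)+off*ac
    move_to([g[0],g[1],.16],down(yaw)); move_l([g[0],g[1],.023],.12)
    close(); s=state(); print('gap',round(s['finger_gap'],4),'t',s['time'])
    move_l([g[0],g[1],.15],.15); hold(.2);s=state(); print('lifted gap',round(s['finger_gap'],4),'F',np.round(s['ft_force'],1))
    return s['finger_gap']
def place(lane):
    x=RX-.05;y=LY[lane]
    move_to([x,y,.15],down(0)); print('gap',round(state()['finger_gap'],4))
    move_l([x,y,.032],.1); print('gap',round(state()['finger_gap'],4)); gripper_open(); move_l([x,y,.15],.2)
def bedpos(s,tipclear):
    # TCP pose with tip `tipclear` above bed at slope distance s
    h=tipclear+.008
    return [RX+s*np.cos(T9)-h*np.sin(T9),0,.012+s*np.sin(T9)+h*np.cos(T9)]
def push(lane,extra=0.008,half=.010):
    y=LY[lane]; close()
    move_to([RX-.125,y,.12],QT); move_l([RX-.125,y,.034],.15)
    f0=state()['ft_force']
    p=bedpos(0.0,.012); move_l([p[0],y,p[2]],.06)
    for s in (.045,80e-3-half-.012):
        p=bedpos(s,.010);p[1]=y;move_l(p,.05);print('s',s,np.round(state()['ft_force']-f0,1))
    s=80e-3-half-.012
    while s<80e-3-half+extra:
        s+=.002;p=bedpos(s,.010);p[1]=y;move_l(p,.03);f=state()['ft_force']-f0;print(round(s,4),np.round(f,1))
        if f[0]<-14: break
    p=bedpos(s-.03,.02);p[1]=y;move_l(p,.1);p[2]=.16;move_l(p,.2);gripper_open()
E
python3 - <<'E'
from h import *
im=get_image("top")
ts=tubes(im)
t=[t for t in ts if abs(t['px'][0]-369)<6 and t['px'][1]<200][0];print(t['c'],t['yaw'],state()['time'])
if pick(t['c'],t['yaw'],.004)>.035: place(4)
print(state()['time'])
E
```

```text
[ 0.60856549 -0.27717758] 0.26199113539763513 0.5
gap 0.0398 t 4.5167
lifted gap 0.0399 F [-0.1 -0.8 -3.4]
gap 0.0398
gap 0.0398
10.45
```

```bash
python3 - <<'E'
from h import *
push(4);movej([-1.332,0.091,1.231,0,1.82,-0.057]);print(state()['time'])
im=get_image("top");save(cv2.resize(im["frame"][140:260,155:440],None,fx=2.8,fy=2.8,interpolation=cv2.INTER_CUBIC),"p1")
for t in tubes(im): print(t['c'],t['yaw'],t['px'])
for t in tubes(im,.03,.078,box=(.42,.66,0,.23)): print('r',t)
E
```

```text
s 0.045 [-3.5  1.1  0.5]
s 0.05800000000000001 [-0.4  0.3 -1. ]
0.06 [-1.3  1.8 -0.9]
0.062 [-2.3  0.6 -1. ]
0.064 [-1.5  0.5 -1.7]
0.066 [-1.7  1.6 -2.3]
0.068 [-0.8  0.6 -1.1]
0.07 [-10.6  -0.4   2.5]
0.072 [-20.5  -1.3   7.9]
23.9667
[ 0.6071676  -0.17654004] -0.2483986275099797 (np.float64(336.1843971631206), np.float64(187.6595744680851))
[ 0.51159552 -0.38936176] 0.31708101939090527 (np.float64(406.40802675585286), np.float64(218.72909698996656))
[ 0.51005539 -0.27912402] -0.1992678327718709 (np.float64(370.10884353741494), np.float64(219.4625850340136))
r {'c': array([0.64423865, 0.19576979]), 'mean': array([0.64504381, 0.19261473]), 's': array([63.2, 30.5]), 'yaw': np.float64(1.5521846923588234), 'z': np.float64(0.07044632351838032), 'px': (np.float64(214.2842105263158), np.float64(174.51052631578946)), 'n': 190}
r {'c': array([0.64756531, 0.07336317]), 'mean': array([0.64963485, 0.07215664]), 's': array([47.2, 23.5]), 'yaw': np.float64(1.527906516913334), 'z': np.float64(0.033997775804546285), 'px': (np.float64(255.69072164948454), np.float64(174.8041237113402)), 'n': 97}
r {'c': array([0.61151245, 0.20280872]), 'mean': array([0.61013555, 0.19590557]), 's': array([50.6, 29.4]), 'yaw': np.float64(-1.5456241864281164), 'z': np.float64(0.06593498431671277), 'px': (np.float64(213.0), np.float64(186.0)), 'n': 153}
```

View pics/p1.png

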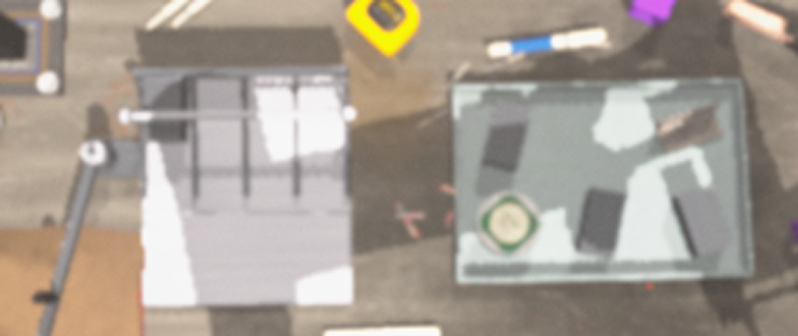

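The picture shows the first tube in the leftmost lane against the stop (zoom 167,108). Contact came at the expected s of about 0.070, and the other three are unmoved. Next are the remaining tubes.

```bash
cat >> h.py <<'E'
def do(sel,off,lane):
    im=get_image("top"); ts=tubes(im); print([np.round([*t['c'],t['yaw'],*t['s']],3).tolist() for t in ts])
    t=min(ts,key=lambda t:np.hypot(*(t['c']-np.array(sel))))
    if abs(t['s'][0]-70)>4 or abs(t['s'][1]-40)>4 or np.hypot(*(t['c']-np.array(sel)))>.045: print('odd',t); return False
    if pick(t['c'],t['yaw'],off)<.036: print('NO GRASP'); return False
    place(lane)
    im=get_image("top");save(cv2.resize(im["frame"][140:260,155:440],None,fx=2.8,fy=2.8,interpolation=cv2.INTER_CUBIC),"pl%d"%lane)
    return True
E
python3 - <<'E'
from h import *
if do((.510,-.279),0.,3): push(3)
print(state()['time'])
im=get_image("top");save(cv2.resize(im["frame"][140:260,155:440],None,fx=2.8,fy=2.8,interpolation=cv2.INTER_CUBIC),"p2")
E
```

```text
[[0.607, -0.176, -0.249, 69.8, 39.4], [0.512, -0.389, 0.313, 68.7, 40.4], [0.51, -0.279, -0.219, 69.6, 39.7]]
gap 0.0395 t 27.8167
lifted gap 0.0401 F [-0.2 -0.1 -2.9]
gap 0.0399
gap 0.0399
s 0.045 [-0.2  2.1 -0.1]
s 0.05800000000000001 [-0.6 -0.1 -0.7]
0.06 [ 0.5  0.7 -0.2]
0.062 [-1.   1.6 -1.1]
0.064 [-1.   0.5 -2.2]
0.066 [-1.2  0.7 -1.2]
0.068 [-0.4  0.9 -0.7]
0.07 [-7.6  0.3  2.9]
0.072 [-16.5  -0.4   6.6]
44.0917
```

View pics/p2.png

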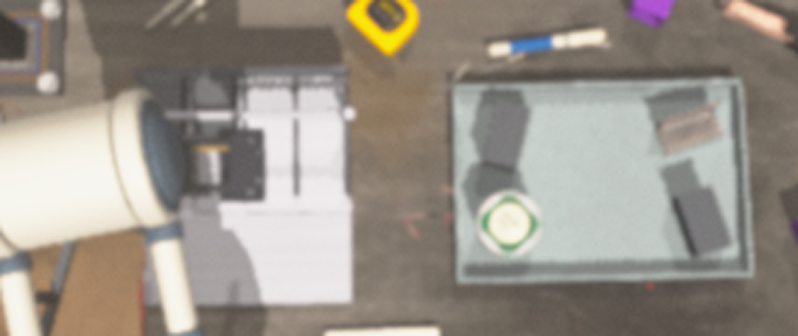

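View pics/pl3.png

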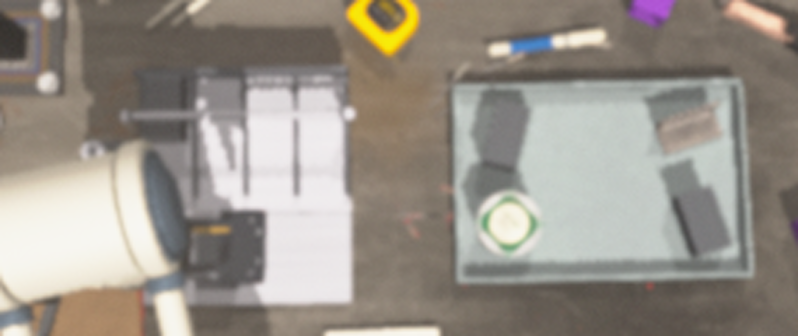

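The second tube is behind the stop in lane 3 (zoom 210,95). The bin still holds the tubes at (500,130) and (700,222), plus the tin and the angle.

```bash
python3 - <<'E'
from h import *
if do((.607,-.176),-.009,2): push(2)
print(state()['time'])
im=get_image("top");save(cv2.resize(im["frame"][140:260,155:440],None,fx=2.8,fy=2.8,interpolation=cv2.INTER_CUBIC),"p3")
E
```

```text
[[0.607, -0.177, -0.248, 69.5, 39.5], [0.512, -0.389, 0.306, 68.7, 41.0]]
gap 0.04 t 47.5333
lifted gap 0.0398 F [ 1.   0.4 -3.3]
gap 0.0396
gap 0.0399
s 0.045 [-2.6 -0.3  1. ]
s 0.05800000000000001 [ 0.5 -1.5 -0.9]
0.06 [-0.4 -0.7 -1.6]
0.062 [-3.3 -0.6  0.3]
0.064 [-2.1 -0.9 -0.8]
0.066 [-0.6 -1.1 -1.2]
0.068 [ 0.1 -0.6 -1.1]
0.07 [-5.4 -0.4  0.6]
0.072 [-14.9  -1.9   6. ]
63.425
```

View pics/p3.png

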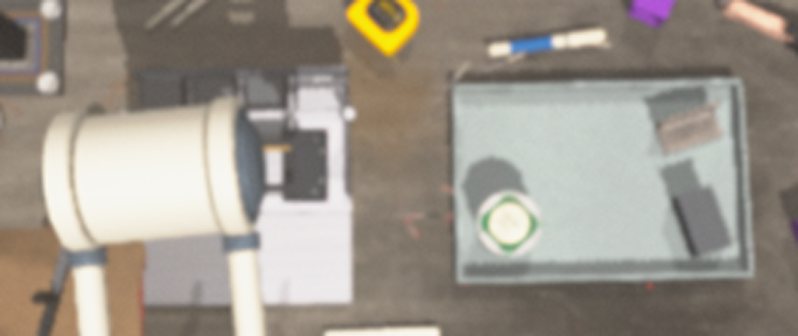

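Three tubes are up, and one is left in the bin at (700,222).

```bash
python3 - <<'E'
from h import *
if do((.512,-.389),.010,1): push(1)
movej([-1.332,0.091,1.231,0,1.82,-0.057]);print(state()['time'])
im=get_image("top");save(cv2.resize(im["frame"][140:260,155:440],None,fx=2.8,fy=2.8,interpolation=cv2.INTER_CUBIC),"p4")
P=points(im);q=P[im["depth"]>0]
# in ramp_bed frame
d=q-[RX,RY,.012];b=np.c_[d[:,0]*np.cos(T9)+d[:,2]*np.sin(T9),d[:,1],-d[:,0]*np.sin(T9)+d[:,2]*np.cos(T9)]
for L in LY:
    k=(abs(b[:,1]-(LY[L]-RY))<.026)&(b[:,2]>.034)&(b[:,2]<.045)&(b[:,0]>-.1)&(b[:,0]<.145)
    e=b[k];print(L,k.sum(),np.round([e[:,0].min(),e[:,0].max(),e[:,1].min(),e[:,1].max(),np.median(e[:,2])],4))
E
```

```text
[[0.512, -0.389, 0.315, 68.8, 41.2]]
gap 0.0399 t 67.325
lifted gap 0.04 F [ 0.4  0.4 -2.2]
gap 0.04
gap 0.0395
s 0.045 [-0.8 -0.   0. ]
s 0.05800000000000001 [-0.6  0.6 -0.8]
0.06 [-0.9  0.6 -0.2]
0.062 [-1.4  0.1  0.4]
0.064 [-0.5  1.3 -1.4]
0.066 [-1.5  0.1 -0.5]
0.068 [-0.6  0.2 -1.1]
0.07 [-1.5 -0.2 -0.4]
0.072 [-11.6   0.3   4.3]
0.074 [-21.7  -0.2   9.6]
86.3917
1 241 [ 0.0807  0.1439 -0.1041 -0.0646  0.041 ]
2 257 [ 0.0807  0.1439 -0.0466 -0.0069  0.0405]
3 247 [0.0808 0.144  0.0096 0.0505 0.0406]
4 251 [0.0808 0.1439 0.0647 0.1037 0.0407]
```

View pics/p4.png

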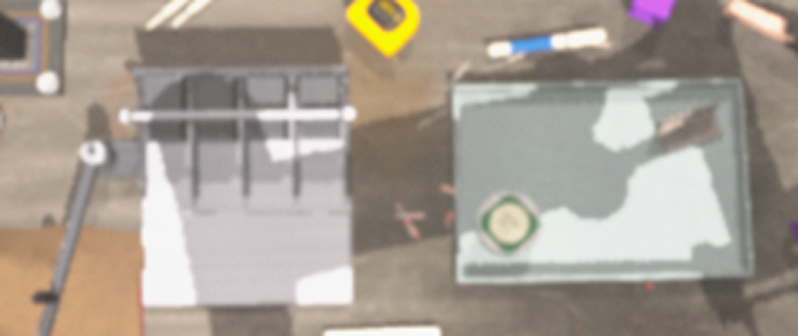

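All four tubes are home: bed-frame rear ends are at 0.081, so centres are at about 0.115 m. The picture shows them behind the hold-down bar (zoom y≈115), with only the tin and angle in the bin. Now the keeper: the knob is at (0.430, 0.307) and the pivot at (0.5855, 0.2705), which is 160 mm as specified.

```bash
python3 - <<'E'
from h import *
C=np.array([.5855,.2705])
def pos(th,back=0):
    m=np.array([np.sin(th),-np.cos(th)]); p=C-.16*np.array([np.cos(th),np.sin(th)])-m*(.017+back); return p
def q(th): return down(th+np.pi/2)
close()
p=pos(-.23,.02);move_to([*p,.17],q(-.23));move_l([*p,.075],.12);f0=state()['ft_force']
for th in np.r_[np.arange(-.23,1.5,.12),1.5,1.53,1.56,1.59,1.62]:
    move_l([*pos(th),.075],.08,q(th));f=state()['ft_force']-f0;m=np.array([np.sin(th),-np.cos(th)])
    print(round(th,2),np.round(f,1),round(float(f[:2]@m),1))
    if abs(f[:2]@m)>8 : break
p=pos(th,.03);move_l([*p,.075],.1);move_l([*p,.18],.15)
movej([-1.332,0.091,1.231,0,1.82,-0.057]);print(state()['time'])
im=get_image("top");save(cv2.resize(im["frame"][140:260,155:440],None,fx=2.8,fy=2.8,interpolation=cv2.INTER_CUBIC),"p5")
E
```

```text
-0.23 [-0.6  0.3  0.6] -0.1
-0.11 [-0.7  0.1  0.2] -0.1
0.01 [-0.5 -0.2 -0. ] 0.2
0.13 [-0.5 -0.7  0.2] 0.6
0.25 [-0.9  0.  -1. ] -0.2
0.37 [-0.2  0.3 -1.3] -0.4
0.49 [-0.1 -0.6 -0.4] 0.5
0.61 [ 0.1 -0.9  0.6] 0.8
0.73 [-0.1 -0.7  0.2] 0.5
0.85 [-0.5  0.5  0.2] -0.7
0.97 [-0.3 -0.1  0.2] -0.2
1.09 [ 0.1 -0.3 -0.3] 0.2
1.21 [-0.4  0.2  0.1] -0.4
1.33 [-0.5  0.2  0. ] -0.5
1.45 [-0.1  0.1 -0.4] -0.1
1.5 [-0.2  0.1 -1.1] -0.2
1.53 [-1.2  0.2  0.2] -1.2
1.56 [ 0.2 -0.5 -0.3] 0.2
1.59 [-5.2  0.6  1.5] -5.1
1.62 [-25.3  -1.1  11.1] -25.4
103.2333
```

View pics/p5.png

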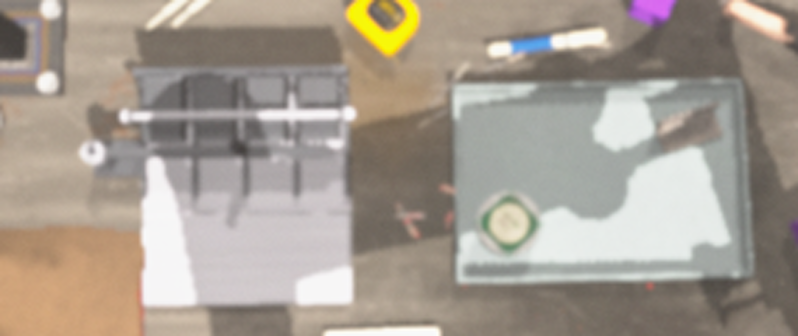

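Measure the bar angle and the tubes once more before handing in.

```bash
python3 - <<'E'
from h import *
im=get_image("top");P=points(im);q=P[im["depth"]>0]
k=(q[:,2]>.05)&(q[:,2]<.064)&(q[:,1]>.02)&(q[:,1]<.25)&(q[:,0]>.57)&(q[:,0]<.594)
h=q[k];p=np.polyfit(h[:,1],h[:,0],1);print(k.sum(),p,'theta',np.pi/2-np.arctan(-p[0])*-1, h[:,1].min(),h[:,1].max())
d=q-[RX,RY,.012];b=np.c_[d[:,0]*np.cos(T9)+d[:,2]*np.sin(T9),d[:,1],-d[:,0]*np.sin(T9)+d[:,2]*np.cos(T9)]
for L in LY:
    k=(abs(b[:,1]-(LY[L]-RY))<.026)&(b[:,2]>.037)&(b[:,2]<.044)&(b[:,0]>.05)&(b[:,0]<.145)
    e=b[k];print(L,k.sum(),np.round([e[:,0].min(),e[:,1].min(),e[:,1].max(),np.median(e[:,2])],4))
E
```

```text
302 [-0.01671044  0.58835925] theta 1.5875052101907747 0.021296574814023344 0.24813062405061556
1 230 [ 0.0656 -0.1041 -0.0644  0.041 ]
2 234 [ 0.0656 -0.0491 -0.0042  0.0403]
3 234 [0.0657 0.0096 0.0531 0.0407]
4 249 [0.0627 0.0592 0.1099 0.0404]
```

```bash
python3 - <<'E'
from h import *
job_done();print(state()['time'])
E
```

```text
the job is handed in; nothing more can be done
the job is handed in; nothing more can be done
```

All four tubes are up the ramp, one to a lane against the top stop, and the keeper bar is closed behind them. I handed the job in just after 103 s on the robot's clock. No verdict was reported.

- **Tubes:** before I closed the keeper, the depth image put every tube's rear end at 81 mm up the slope. That puts the centres at about 115 mm, inside the required 107 to 122 mm. Each tube lay in its own lane, and its top was 40 to 41 mm above the bed.
- **Keeper:** it met its end stop with about 25 N on the last step. The image gives a bar angle of about 1.57 to 1.59 rad.
- **Everything else:** in the last picture the tin and angle are still in the bin, and the tape and marker look where they were. The soapstone was only partly in that crop but looks unmoved. The arm is back at its start pose, clear of everything.
- **Check that was less clear:** after closing, the rear-end reading came out at 63 to 66 mm instead of 81 mm. I believe the keeper bar, at about the same height, was picked up as part of the tubes. The tubes' sideways positions and heights were essentially unchanged. I did not measure their rear ends separately after closing.

I saw no knocked tube and no slipped grip.

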